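# Cap a camera lens, draw it from the lens rack and offer it up to a tilted camera

### The arm

A 6-joint arm with a two-finger parallel gripper is mounted at the origin on the work surface. World frame = base frame: x ahead of the robot, y to its left, z up, the work surface at z = 0. Lengths are in m, angles in rad, forces in N, time in s.
With the tool pointing down it reaches from about 0.35 to 0.975 m from the base axis. Payload 7.1 kg.
Tool frame: the origin (TCP) lies midway between the tips of the shut fingers; the grasp point (between the pads) lies 19 mm behind it; z points along the fingers, x is the direction in which the jaws open and shut, and the axes are right-handed (so a half turn about z gives the same grasp; the last joint's range is limited). The gripper opens to 88 mm and grips with 3 to 60 N. Pads are 20 mm wide; open, the fingers measure 115 mm over their backs; the gripper's body (75 mm by 178 mm) begins 61 mm behind the grasp point.
Start: joints at [-1.307, 0.423, 1.63, -0, 1.089, -0.019], TCP at [0.174, -0.6, 0.223] pointing down, gripper open.
Joint ranges: [-3, 3], [-0.9, 2.11], [0.09, 2.58], [-1.31, 4.45], [0.11, 2.69], [-2.54, 2.54]. Speed limits (rad/s): [2.39, 2.39, 3.01, 3.14, 3.14, 3.14].

### API

Orientations are given as [roll, pitch, yaw] about the fixed x, y, z axes, in that order (R = Rz(yaw) Ry(pitch) Rx(roll)).
In Python, from cell import observe, imaging, close_job gives the robot as it stands. The module is installed in compiled form; this text tells all that it offers.
- The arm moves only by the shell command python3 -m crank 'ROWS'. ROWS is JSON, a list of rows, each a list of 5 numbers: the shift along the tool's x, y, z in cm, then the turn about the tool's z in rad, then the opening, from -1 (shut) to 1 (fully open). A call has 1 to 10 rows; each row is the pose to reach, as a shift and turn from the pose measured when the call began, along the tool's axes at that moment; what a row does not reach only later rows make up. A row lasts 1/10 s, in which the tool goes at most 50 mm and 8.59 degrees, less where a joint would pass 70% of its speed; a pose out of reach is approached as far as the arm can. A call with a gripper value outside its range is refused whole. The fingers move at their own pace and stop on an object; the grip force is fixed at half the most. Time passes only in rows, so rows that repeat a pose let the fingers close. It gives the time, the measured TCP pose, the force and the opening at its end, in the units of the state.
- observe(): the state, without advancing time (a new reading comes with each control period).
- imaging.camera(name): name is "scene" or "side" or "wrist"; returns a dict with "color" (384x512x3 uint8, blue, green, red), "camera_matrix" (3x3 intrinsics, pixels), "camera_from_world" (4x4, takes a point from world to camera coordinates); the wrist camera has in their place "tool_from_camera" (4x4, takes a point from camera to tool coordinates, whose origin is the TCP and whose axes are the tool frame's). Camera axes: x right, y down, z forward; pixel columns grow to the right and rows downward; lengths in m; the calibration is good to about 2 mm. A picture is of the moment at which its call begins: read the wrist's pose just before it. There is no depth.
- close_job(): hands the job in, once; it reports no verdict.
The state is a dict: "time_s": time; "q": joint angles; "joint_velocities": joint speeds; "effort": joint torques, N m; "tool_pos": TCP position; "ee_rot": TCP orientation; "force": force on the tool from outside, world axes, zero at the start; "moment": the same for the moment, N m; "gripper_width": finger opening in m.
Only numpy, scipy, OpenCV 4.12 (cv2) and the standard library are available. Lean on these libraries where they do the work, as an engineer would, in place of code of your own. Each camera call takes 0.05 s, during which the arm holds its last target. There are 200 camera calls.

### The job

The widest of the three lenses in the white rack has its dust cap only half on: press the cap fully home while the lens still stands in the rack, then draw that lens out of its well and offer it up to the camera that leans on its stand, threaded end towards the camera's mount, centred on it and in line with it, about 2 cm clear of it. Finish while holding the lens still there, for me to start the thread. Do not touch the camera or its stand, leave the other two lenses in their wells and everything else where it is.

Things in the scene. Friction and masses are not known exactly. Their poses are not given: they have to be found in the camera images.
- lens: the widest of three black lenses, loose, 170 g, thread down in a rack well (first 22 mm inside). Origin: centre of its threaded lower end face; z along its axis to the capped front, up in the rack; round, yaw means nothing. Along z: thread 25 mm dia. to 5 mm, rear barrel 34 mm dia. to 26, ribbed focus ring 40 mm dia. (grip here) 26 to 54, nose 33 mm dia. to 63.5, cap over the nose
- lens_cap (a joint): how far the grey dust cap of that lens stands proud, m: 0 = fully home (its stop), 0.008 = loosest; it starts at 0.005 to 0.0075. It slides along the lens axis only, never comes off, takes about 5 N to push and stays where it is left
- lens_cap_top (a point): centre of the flat top of that cap (cap 37 mm dia., 11 mm tall, narrower than the focus ring). It lies on the lens axis, 66 mm from the lens's origin when home; axes as the lens's
- rack: white plastic block fixed on the breadboard, 75 (x) x 176 (y) x 30 mm, with three wells 36.5 mm dia. and 22 mm deep in a row along its y, at y = -62, 0 and +62 mm; which lens is in which well varies. Origin: centre of its underside (12.7 mm above the bench, on the black breadboard); z up
- camera_stand: camera stand, fixed on the breadboard: base plate 75 (x) x 60 (y) x 10 mm, short post, and a fork that carries the camera's hinge 100 mm above the underside; with its clamp knobs the fork is 72 mm wide along y. Origin: centre of the underside, 12.7 mm above the bench; z up; the camera leans towards its -x, roughly to the robot's left
- camera_mount (a point): centre of the mouth of the camera's lens mount: a steel ring 33 mm outside, 26 mm inside, on the end of the grey camera body (46 x 46 x 60 mm). z points out of the mount along the camera's axis, up and leaning 0.3 to 0.65 rad from vertical; y is the hinge's direction. It stands 37 mm from the hinge
- camera (a joint): lean of the camera from straight up towards the stand's -x, rad; stiff, not to be moved
- lens_short: bystander lens in another well, 34 mm dia., 44 mm long, capped; origin: centre of its threaded lower end, z up
- lens_slim: bystander lens in another well, 34 mm dia. below and 26 to 29 mm dia. above, 62 mm long, capped; origin: centre of its threaded lower end, z up
- mirror_mount: bystander: mirror in a black square mount on a short post and a 50 mm square base, 98 mm tall, on the bench; origin: centre of the underside
- solvent: bystander: small amber bottle, 48 mm dia., 115 mm tall, on the bench; origin: centre of the underside
- ball_driver: bystander: hand driver lying on the bench near the robot, 190 mm long; origin: on the bench under its middle, x along the shaft
- blower: bystander: black rubber air blower, 64 mm dia., 110 mm tall, standing on the bench behind the breadboard; origin: centre of the underside
- post_holder: bystander: spare steel post holder with a thumbscrew, 31 mm dia. foot, 51 mm tall, standing on the bench behind the breadboard; origin: centre of the underside
- iris: bystander: black iris ring 30 mm dia. on a thin steel post with a 31 mm dia. foot, 79 mm tall, standing near the far edge of the breadboard; origin: centre of the underside

How it is judged:
On the way, in this order (a step that is already met when the one before it is completed fails the run):
1. the cap is pressed fully home while the lens stands in the rack (value of joint lens_cap below 0.002 m and z of lens in the frame of rack below 0.014 m), for 0.2 s.
2. the lens, cap home, is drawn clear of the rack (value of joint lens_cap below 0.002 m and z of lens in the frame of rack above 0.04 m), for 0.2 s.
At the end, for the whole second after the job is handed in: Lens held still by the gripper alone, cap home (under 2 mm proud), thread towards the mount, axis within 10 degrees of the camera's, thread end within 8 mm of the mount's axis in x and y and 8 to 35 mm off its mouth, touching nothing else; other lenses in their wells, bystanders within 30 mm (value of joint lens_cap below 0.002 m and angle between the z axis of lens and the z axis of camera_mount, either way round below 0.17 rad and z of lens_cap_top in the frame of camera_mount above 0.05 m and z of lens in the frame of camera_mount between 0.008 and 0.035 m and x of lens in the frame of camera_mount between -0.008 and 0.008 m and y of lens in the frame of camera_mount between -0.008 and 0.008 m and height (world z) of lens above 0.1 m and contact force between lens and the fingers above 1 N and contact force between lens and camera_stand below 0.1 N and contact force between lens and rack below 0.1 N and linear speed of lens below 0.02 m/s and angular speed of lens below 0.15 rad/s and z of each of lens_short, lens_slim in the frame of rack below 0.014 m and angle between each of lens_short, lens_slim's own z axis and vertical below 0.2 rad and distance of each of mirror_mount, solvent, ball_driver, blower, post_holder, iris from where it was at the start of the episode below 0.03 m); the arm keeps its last pose, push and grip.
It fails at once if the camera or its stand is touched (by robot or lens, over 1.5 N) or the camera is moved (contact force between camera_stand and the fingers above 1.5 N or contact force between camera_stand and the arm above 1.5 N or contact force between camera_stand and lens above 1.5 N or distance of camera_mount from where it was at the start of the episode above 0.004 m).
It fails at once if another lens is pulled out of its well or tipped (z of any of lens_short, lens_slim in the frame of rack above 0.018 m or angle between any of lens_short, lens_slim's own z axis and vertical above 0.3 rad).
It fails at once if a bystander on the bench is shifted by more than 30 mm (distance of any of mirror_mount, solvent, ball_driver, blower, post_holder, iris from where it was at the start of the episode above 0.03 m).
It also fails if it takes over 51 s, if anything falls off the work surface, if the arm or the gripper's body presses on something with over 40 N, if the wrist force passes 120 N, or if a joint passes its speed limit or range.

## Working session

There is one attempt and no reset: what is moved stays moved. The work goes in short steps, Python scripts to look and compute and a shell command to move; the robot and the scene stay as the last step left them, time stands still between calls to the robot, and variables do not carry over. Pictures are saved under pics/ and viewed, about 8 in all and at most 12, crops included, and the job is handed in when it is done.

```bash
mkdir -p pics; ls; cat > h.py <<'E'
import numpy as np, cv2, json
from cell import observe, imaging, close_job
from scipy.spatial.transform import Rotation as R
def Rt(e): return R.from_euler('xyz',e).as_matrix()
def snap(n):
    s=observe(); c=imaging.camera(n); K=np.array(c["camera_matrix"])
    if n=="wrist":
        T=np.eye(4);T[:3,:3]=Rt(s["ee_rot"]);T[:3,3]=s["tool_pos"]
        C=np.linalg.inv(T@np.array(c["tool_from_camera"]))
    else: C=np.array(c["camera_from_world"])
    return np.array(c["color"]),K@C[:3],C,K
def proj(P,X):
    X=np.atleast_2d(X); u=np.c_[X,np.ones(len(X))]@P.T; return u[:,:2]/u[:,2:]
def tri(Ps,uvs):
    A=[];
    for P,(u,v) in zip(Ps,uvs): A+= [u*P[2]-P[0], v*P[2]-P[1]]
    return np.linalg.svd(np.array(A))[2][-1][:3]/np.linalg.svd(np.array(A))[2][-1][3]
def onplane(P,uv,z):
    u,v=uv; A=np.array([u*P[2]-P[0], v*P[2]-P[1]]); return np.linalg.solve(A[:,:2],-(A[:,2]*z+A[:,3]))
E
python3 - <<'E'
from h import *
D={}
for n in ["scene","side"]:
    im,P,C,K=snap(n); D[n]=P
    cv2.imwrite(f"pics/{n}0.png",cv2.resize(im,None,fx=1.5,fy=1.5,interpolation=cv2.INTER_CUBIC))
    cv2.imwrite(f"pics/{n}_raw.png",im)
    print(n,"campos",-C[:3,:3].T@C[:3,3], "dir",C[2,:3])
np.savez("P.npz",**D)
s=observe(); print(s)
E
```

```text
pics
scene campos [1.62836446 0.01997194 1.13323145] dir [-0.71973596 -0.00970218 -0.6941801 ]
side campos [0.15036724 0.61568066 0.69844678] dir [ 0.42215638 -0.67341105 -0.60687853]
{'time_s': 0.1, 'q': array([-1.30702622e+00,  4.23756563e-01,  1.63058895e+00, -1.81700165e-05,
        1.08860233e+00, -1.89893819e-02]), 'joint_velocities': array([ 8.10254760e-04, -1.26116723e-03, -2.25951231e-03,  9.64571458e-05,
        3.49914839e-04, -3.27574394e-04]), 'effort': array([-2.39503061e-04, -5.45613027e+01, -2.74324894e+01,  6.45554136e-02,
        1.87730638e-02, -2.36096770e-05]), 'tool_pos': array([ 0.17427717, -0.59969822,  0.22199401]), 'ee_rot': array([-3.14158300e+00,  1.35525287e-03, -1.28802840e+00]), 'force': array([-0.05065459, -0.68013257, -0.24022137]), 'moment': array([-0.02388768, -0.02214756, -0.0533414 ]), 'gripper_width': 0.0878647149616923}
```

View pics/scene0.png

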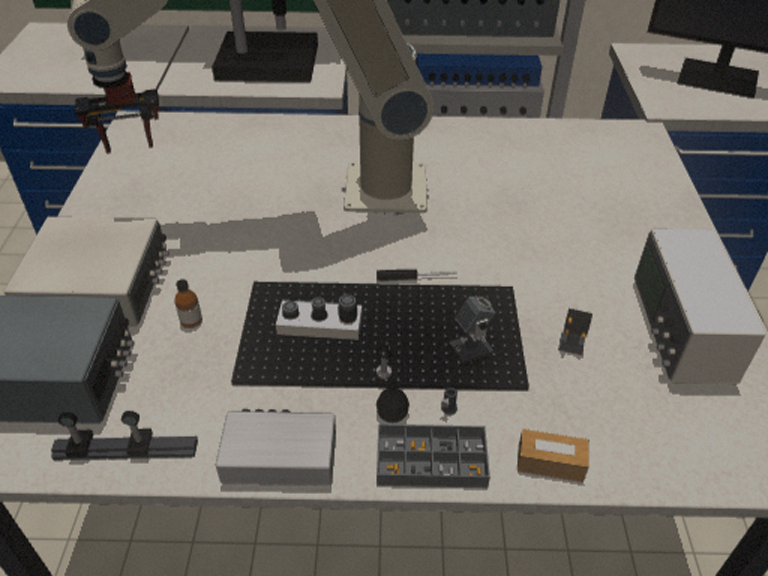

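View pics/side0.png

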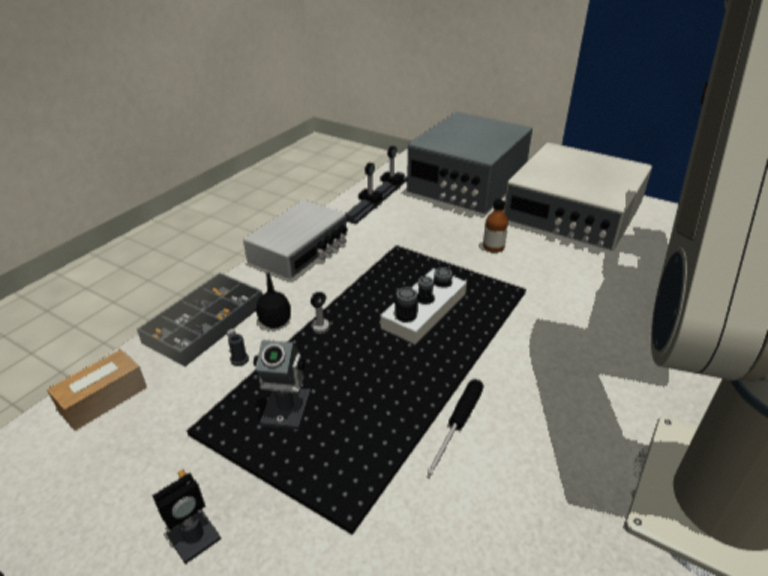

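```bash
python3 - <<'E'
from h import *
a=cv2.imread("pics/scene_raw.png"); b=cv2.imread("pics/side_raw.png")
z=lambda i,x,y,w,h:cv2.resize(i[y:y+h,x:x+w],None,fx=5,fy=5,interpolation=cv2.INTER_CUBIC)
top=np.hstack([z(a,180,190,80,60),z(a,290,190,80,60)])
bot=np.hstack([z(b,245,170,80,60),z(b,155,222,80,60)])
cv2.imwrite("pics/m1.png",cv2.convertScaleAbs(np.vstack([top,bot]),alpha=1.5))
E
```

```text
(no output)
```

View pics/m1.png

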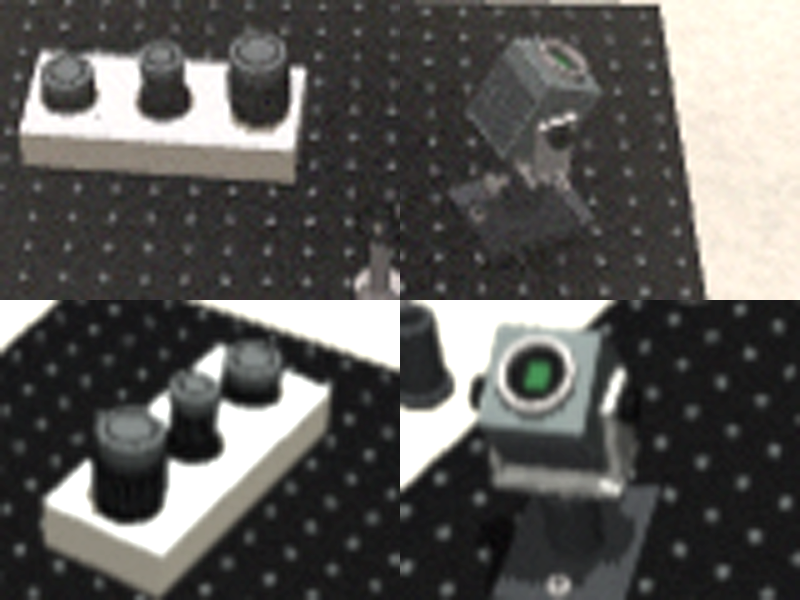

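```bash
python3 - <<'E'
from h import *
d=np.load("P.npz");S,D=d["scene"],d["side"]
np.set_printoptions(precision=4,suppress=True)
o=lambda l:np.array(l)/5
for n,a,b in [("cap",(258,48),(130,122)),("slim",(161,52),(193,85)),("short",(68,68),(253,55)),("mount",(162,58),(135,77))]:
    us=o(a)+([290,190] if n=="mount" else [180,190]); ud=o(b)+([155,222] if n=="mount" else [245,170])
    X=tri([S,D],[us,ud]); print(n,X,proj(S,X)-us,proj(D,X)-ud)
print("rack top scene",[onplane(S,o(p)+[180,190],.0427) for p in [(42,52),(305,70),(297,155),(22,135)]])
print("rack top side",[onplane(D,o(p)+[245,170],.0427) for p in [(45,210),(163,260),(330,92),(222,45)]])
print("base scene",[onplane(S,o(p)+[290,190],.0227) for p in [(50,190),(97,262),(195,222)]])
print("base side",[onplane(D,o(p)+[155,222],.0227) for p in [(258,185),(118,192)]])
print("screw", onplane(D,o((160,285))+[155,222],.0227))
E
```

```text
cap [ 0.542  -0.0736  0.0913] [[-0.1281 -0.1278]] [[-0.2577  0.2195]]
slim [ 0.5369 -0.1349  0.0801] [[0.1199 0.1281]] [[ 0.2361 -0.2102]]
short [ 0.5333 -0.1968  0.0623] [[-0.1675 -0.1901]] [[-0.3241  0.2965]]
mount [0.5936 0.2034 0.1388] [[0.1252 0.0774]] [[ 0.2674 -0.1743]]
rack top scene [array([ 0.4996, -0.2189]), array([ 0.5118, -0.0457]), array([ 0.5884, -0.0474]), array([ 0.5756, -0.2222])]
rack top side [array([ 0.5726, -0.0406]), array([ 0.5003, -0.039 ]), array([ 0.4909, -0.2145]), array([ 0.5652, -0.223 ])]
base scene [array([0.5947, 0.1441]), array([0.6543, 0.1703]), array([0.6196, 0.2335])]
base side [array([0.588, 0.144]), array([0.6411, 0.1824])]
screw [0.5878 0.2151]
```

```bash
python3 -m crank '[[20,0,-10,0,1],[20,0,-10,0,1],[20,0,-10,0,1],[20,0,-10,0,1],[20,0,-10,0,1],[60,0,-10,0,1],[60,0,-10,0,1],[60,0,-10,0,1],[60,0,-10,0,1],[60,0,-10,0,1]]'; python3 -c "
from h import *
s=observe();print(s['q'].round(3),s['tool_pos'].round(3),Rt(s['ee_rot']).round(3)[:,2],s['force'].round(1))"
```

```text
time_s: 1.1
tool_pos: [0.2811, -0.9674, 0.307]
ee_rot: [-3.141, -0.02, -1.288]
force: [-3.5, 10.9, 19.4]
gripper_width: 0.0876
[-1.3    1.162  0.085  0.     1.874 -0.012] [ 0.281 -0.967  0.307] [ 0.006 -0.019 -1.   ] [-3.5 10.9 19.4]
```

```bash
cat >> h.py <<'E'
def to(x,y,z,yaw):
    s=observe(); M=Rt(s['ee_rot']); d=M.T@(np.array([x,y,z])-s['tool_pos'])*100
    e=(s['ee_rot'][2]-yaw+np.pi)%(2*np.pi)-np.pi
    print('row',d.round(2),'turn',round(e,3),'| t',s['time_s'],'pos',s['tool_pos'].round(4),'yaw',round(s['ee_rot'][2],3),'F',s['force'].round(1),'q',s['q'].round(2),'w',round(s['gripper_width'],4))
E
python3 -c "
from h import *
to(.57,.12,.38,.5)
print(imaging.camera('wrist')['tool_from_camera'].round(3))"
```

```text
row [-96.2  -58.08  -9.22] turn -1.788 | t 1.1 pos [ 0.2811 -0.9674  0.307 ] yaw -1.288 F [-3.5 10.9 19.4] q [-1.3   1.16  0.09  0.    1.87 -0.01] w 0.0876
[[ 1.    -0.    -0.001  0.   ]
 [ 0.001  0.965  0.262 -0.072]
 [ 0.001 -0.262  0.965 -0.163]
 [ 0.     0.     0.     1.   ]]
```

```bash
python3 -m crank '[[-48,-29,-5,-0.8,1],[-48,-29,-5,-0.8,1],[-48,-29,-5,-0.8,1],[-48,-29,-5,-0.8,1],[-48,-29,-5,-0.8,1],[-48,-29,-5,-0.8,1],[-48,-29,-5,-0.8,1],[-48,-29,-5,-0.8,1],[-48,-29,-5,-0.8,1],[-48,-29,-5,-0.8,1]]'; python3 -c "
from h import *
to(.594,.203,.27,.5)"
```

```text
time_s: 2.15
tool_pos: [0.4013, -0.5145, 0.3384]
ee_rot: [3.138, -0.005, -0.488]
force: [1.5, 0.2, -0.3]
gripper_width: 0.0876
row [-16.67 -72.43   6.47] turn -0.988 | t 2.15 pos [ 0.4013 -0.5145  0.3384] yaw -0.488 F [ 1.5  0.2 -0.3] q [-0.93  0.36  1.45 -0.    1.32 -0.44] w 0.0876
```

```bash
python3 -m crank '[[-16.67,-72.4,6.5,-0.988,1],[-16.67,-72.4,6.5,-0.988,1],[-16.67,-72.4,6.5,-0.988,1],[-16.67,-72.4,6.5,-0.988,1],[-16.67,-72.4,6.5,-0.988,1],[-16.67,-72.4,6.5,-0.988,1],[-16.67,-72.4,6.5,-0.988,1],[-16.67,-72.4,6.5,-0.988,1],[-16.67,-72.4,6.5,-0.988,1],[-16.67,-72.4,6.5,-0.988,1]]' && python3 -c "
from h import *
to(.594,.203,.27,.5)"
```

```text
time_s: 3.15
tool_pos: [0.5302, -0.0336, 0.2927]
ee_rot: [3.134, -0.001, 0.5]
force: [0.9, 0.1, 0.5]
gripper_width: 0.0878
row [ 16.93 -17.73   2.16] turn -0.0 | t 3.15 pos [ 0.5302 -0.0336  0.2927] yaw 0.5 F [0.9 0.1 0.5] q [-0.08  0.2   1.77 -0.01  1.16 -0.58] w 0.0878
```

```bash
python3 -m crank '[[16.9,-17.7,2.2,0,1],[16.9,-17.7,2.2,0,1],[16.9,-17.7,2.2,0,1],[16.9,-17.7,2.2,0,1],[16.9,-17.7,2.2,0,1],[16.9,-17.7,2.2,0,1],[16.9,-17.7,2.2,0,1],[16.9,-17.7,2.2,0,1]]' && python3 - <<'E'
from h import *
im,P,C,K=snap("wrist"); np.save("Pw1.npy",P)
print(observe()["ee_rot"], proj(P,[.5936,.2034,.1388]))
cv2.imwrite("pics/w1_raw.png",im)
cv2.imwrite("pics/w1.png",cv2.convertScaleAbs(cv2.resize(im,None,fx=1.5,fy=1.5,interpolation=cv2.INTER_CUBIC),alpha=1.4))
E
```

```text
time_s: 3.95
tool_pos: [0.5936, 0.2018, 0.2697]
ee_rot: [3.134, -0.0, 0.499]
force: [1.4, -1.0, -1.0]
gripper_width: 0.0875
[ 3.13421470e+00 -7.93305006e-04  4.98689149e-01] [[252.12763793 182.8524386 ]]
```

View pics/w1.png

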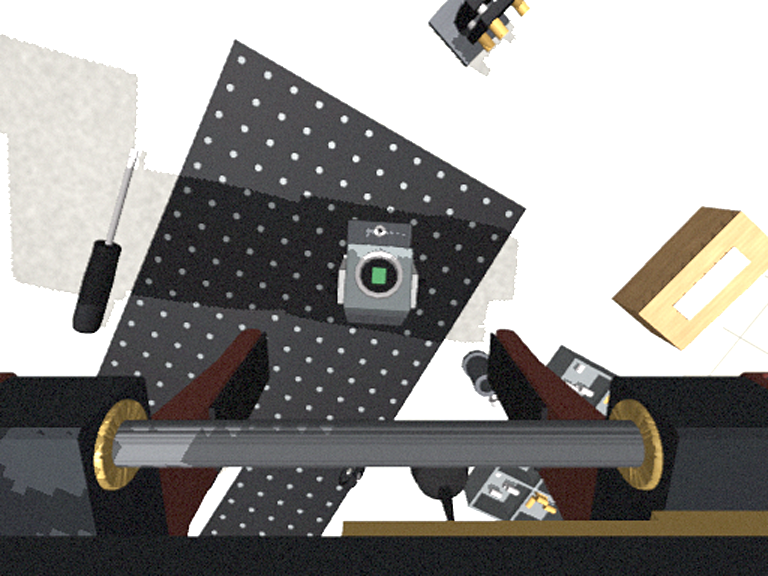

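```bash
python3 - <<'E'
from h import *
im=cv2.imread("pics/w1_raw.png")
cv2.imwrite("pics/w1c.png",cv2.convertScaleAbs(cv2.resize(im[140:220,215:290],None,fx=7,fy=7,interpolation=cv2.INTER_CUBIC),alpha=1.5))
E
```

```text
(no output)
```

View pics/w1c.png

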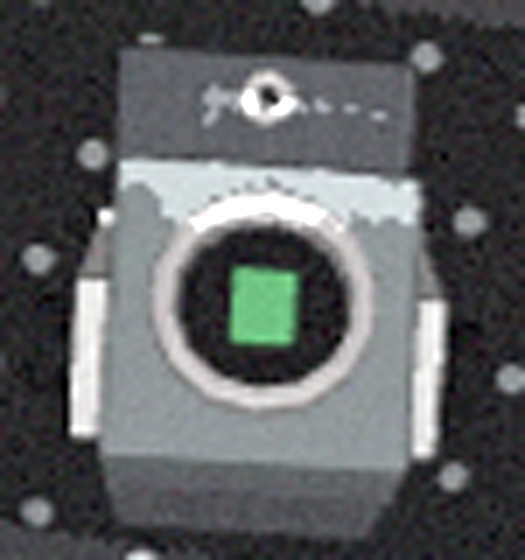

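```bash
python3 - <<'E'
from h import *
from scipy.optimize import least_squares
np.set_printoptions(precision=4,suppress=True)
d=np.load("P.npz");S,D,W=d["scene"],d["side"],np.load("Pw1.npy")
o=lambda p:np.array(p)/7+[215,140]
def model(p):
    x,y,yw,th,h=p; X=np.array([np.cos(yw),np.sin(yw),0]);Y=np.array([-X[1],X[0],0]);Z=np.array([0,0,1.])
    a=np.cos(th)*Z-np.sin(th)*X; v=np.cos(th)*X+np.sin(th)*Z
    m=np.array([x,y,.1127])+.037*a; b=np.array([x,y,.0227])
    return m,a,v,Y,b,X
def res(p):
    m,a,v,Y,b,X=model(p); h=p[4]; f=m-h*a
    pts=[m,f-.023*v,f-.023*v,f+.023*v,f+.023*v,b-.0375*X,b-.0375*X]
    s=[0,-1,1,-1,1,-1,1]  # left in image: sign along tool x=+-Y
    Yt=-Y if Y[0]<0 else Y
    pts=[q+(.023 if i<5 else .030)*k*Yt for i,(q,k) in enumerate(zip(pts,s))]
    uv=[(263,300),(118,160),(422,180),(100,455),(408,470),(122,48),(414,67)]
    r=(proj(W,pts)-np.array([o(u) for u in uv])).ravel()
    r2=np.r_[(proj(S,m)-[322.4,201.6]).ravel(),(proj(D,m)-[182,237.4]).ravel()]
    return np.r_[r,r2]
for ex in (0,):
    f=least_squares(res,[.605,.189,np.deg2rad(-61.2),.5,.005],loss='soft_l1')
    print(f.x,f.cost); print(res(f.x).reshape(-1,2)); m,a,*_=model(f.x); print("mount",m,"axis",a)
    Cv=np.linalg.inv(f.jac.T@f.jac); print("sd@1px",np.sqrt(np.diag(Cv)))
np.savez("cam.npz",m=m,a=a,yaw=f.x[2],lean=f.x[3])
E
```

```text
[ 0.6009  0.1889 -1.1328  0.523   0.0104] 3.397082406806769
[[ 0.1299 -0.8076]
 [ 0.0194 -0.0456]
 [-0.205  -0.2981]
 [-0.5551  0.1696]
 [ 0.3202  0.6298]
 [-0.6283  0.2995]
 [ 0.6349  0.2122]
 [ 1.0658 -1.477 ]
 [-0.5741 -1.5182]]
mount [0.593  0.2057 0.1448] axis [-0.2119  0.4524  0.8663]
sd@1px [0.0006 0.0009 0.0159 0.0371 0.0031]
```

```bash
python3 -c "
from h import *
to(.542,-.074,.20,.44)"
```

```text
row [-17.72  21.67   7.14] turn 0.059 | t 4.0 pos [0.5937 0.2015 0.2699] yaw 0.499 F [-1.1 -0.2  0.5] q [ 0.31  0.38  1.58 -0.01  1.18 -0.18] w 0.0878
```

```bash
python3 -m crank '[[-17.7,21.7,7.1,0.06,-1],[-17.7,21.7,7.1,0.06,-1],[-17.7,21.7,7.1,0.06,-1],[-17.7,21.7,7.1,0.06,-1],[-17.7,21.7,7.1,0.06,-1],[-17.7,21.7,7.1,0.06,-1],[-17.7,21.7,7.1,0.06,-1],[-17.7,21.7,7.1,0.06,-1],[-17.7,21.7,7.1,0.06,-1]]' && python3 - <<'E'
from h import *
im,P,C,K=snap("wrist"); np.save("Pw2.npy",P)
to(.542,-.0736,.0967,.44)
cv2.imwrite("pics/w2_raw.png",im)
print(proj(P,[[.542,-.0736,.0913],[.5369,-.1349,.0801],[.5333,-.1968,.0623]]))
cv2.imwrite("pics/w2.png",cv2.convertScaleAbs(cv2.resize(im,None,fx=1.5,fy=1.5,interpolation=cv2.INTER_CUBIC),alpha=1.4))
E
```

```text
time_s: 4.9
tool_pos: [0.5426, -0.0742, 0.201]
ee_rot: [3.134, -0.002, 0.438]
force: [0.5, -0.1, 0.3]
gripper_width: 0.0197
row [-0.08 -0.12 10.43] turn -0.001 | t 4.95 pos [ 0.5427 -0.0737  0.201 ] yaw 0.439 F [ 1.   0.2 -0.5] q [-0.15  0.34  1.82 -0.01  0.98 -0.59] w 0.0153
[[250.85040102 188.64638882]
 [221.68027893 235.27458702]
 [198.95494964 272.68227823]]
```

View pics/w2.png

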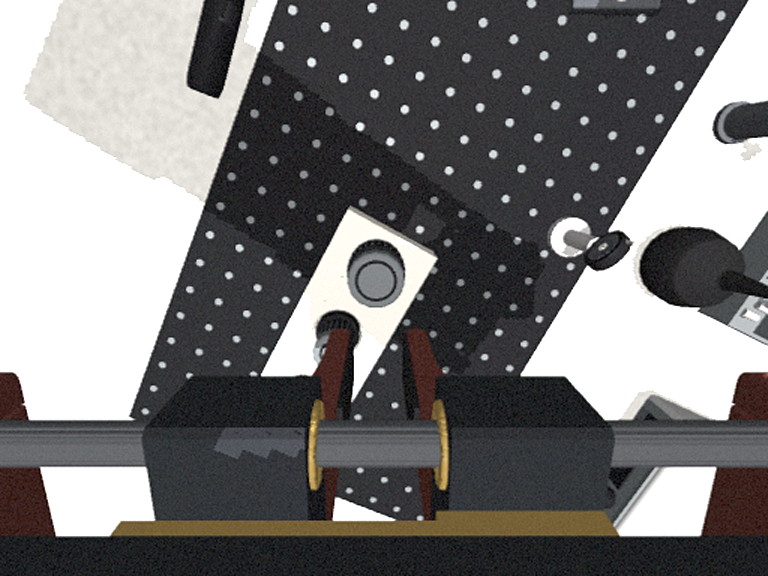

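```bash
python3 - <<'E'
from h import *
P=np.load("Pw2.npy"); print(onplane(P,(376/1.5,278/1.5),.0925))
a=onplane(P,(350/1.5,208/1.5),.0427);b=onplane(P,(437/1.5,254/1.5),.0427)
print(a,b,np.linalg.norm(a-b)); u=(b-a)/np.linalg.norm(b-a); n=np.array([-u[1],u[0]])
print("well from corners",(a+b)/2-n*.026, "rackyaw",np.arctan2(u[1],u[0]))
x=onplane(P,(376/1.5,278/1.5),.0925); to(x[0],x[1],.0967,.44)
E
```

```text
[ 0.54032911 -0.07042796]
[ 0.50653323 -0.04258915] [ 0.5787308  -0.04601857] 0.07227897468123573
well from corners [ 0.54139839 -0.07027458] rackyaw -0.0474647820038298
row [-0.1  -0.48 10.43] turn -0.001 | t 4.95 pos [ 0.5427 -0.0737  0.201 ] yaw 0.439 F [ 1.   0.2 -0.5] q [-0.15  0.34  1.82 -0.01  0.98 -0.59] w 0.0153
```

```bash
python3 -m crank '[[-0.1,-0.4,5,0,-1],[-0.1,-0.4,10,0,-1],[-0.1,-0.4,10.6,0,-1],[-0.1,-0.4,10.9,0,-1],[-0.1,-0.4,11.2,0,-1],[-0.1,-0.4,11.4,0,-1],[-0.1,-0.4,11.5,0,-1],[-0.1,-0.4,11.6,0,-1]]'
```

```text
time_s: 5.75
tool_pos: [0.5422, -0.0712, 0.0869]
ee_rot: [3.132, -0.006, 0.439]
force: [0.0, 3.3, 16.4]
gripper_width: 0.0005
```

```bash
python3 -m crank '[[0,0,0.3,0,-1],[0,0,0.4,0,-1],[0,0,0.4,0,-1],[0,0,0.4,0,-1]]'; python3 -c "
from h import *
s=observe();print(s['force'],s['tool_pos'],s['ee_rot'])"
```

```text
time_s: 6.15
tool_pos: [0.5449, -0.0714, 0.087]
ee_rot: [3.129, -0.011, 0.439]
force: [-3.7, 2.9, 24.6]
gripper_width: 0.0007
[-3.74930272  2.8843833  24.55764064] [ 0.54492457 -0.07135737  0.08695474] [ 3.1290214  -0.01089129  0.4385643 ]
```

```bash
python3 -c "
from h import *
to(.541,-.071,.15,.44);to(.541,-.071,.047,.44)"
```

```text
row [-0.27 -0.12 -6.31] turn -0.001 | t 6.15 pos [ 0.5449 -0.0714  0.087 ] yaw 0.439 F [-3.7  2.9 24.6] q [-0.15  0.5   1.89 -0.01  0.73 -0.58] w 0.0007
row [-0.38 -0.25  3.99] turn -0.001 | t 6.15 pos [ 0.5449 -0.0714  0.087 ] yaw 0.439 F [-3.7  2.9 24.6] q [-0.15  0.5   1.89 -0.01  0.73 -0.58] w 0.0007
```

```bash
python3 -m crank '[[-0.1,0,-1.5,0,-1],[-0.3,-0.1,-3,0,1],[-0.3,-0.1,-3,0,1],[-0.3,-0.1,-3,0,1],[-0.3,-0.1,-3,0,1],[-0.3,-0.1,-3,0,1],[-0.3,-0.1,-3,0,1],[-0.3,-0.1,-3,0,1],[-0.3,-0.1,-3,0,1]]'; python3 -c "
from h import *
to(.541,-.071,.047,.44)"
```

```text
time_s: 7.05
tool_pos: [0.5412, -0.0715, 0.1166]
ee_rot: [3.129, -0.01, 0.439]
force: [0.1, -0.3, 0.3]
gripper_width: 0.0607
row [-0.07 -0.14  6.96] turn -0.001 | t 7.05 pos [ 0.5412 -0.0715  0.1166] yaw 0.439 F [ 0.1 -0.3  0.3] q [-0.15  0.45  1.89 -0.01  0.79 -0.58] w 0.0607
```

```bash
python3 -m crank '[[-0.1,-0.1,0,0,1],[-0.1,-0.1,0,0,1],[-0.1,-0.1,4,0,1],[-0.1,-0.1,6.5,0,1],[-0.1,-0.1,6.95,0,1],[-0.1,-0.1,6.95,0,1]]'; python3 -c "
from h import *
to(.541,-.071,.047,.44)"
```

```text
time_s: 7.65
tool_pos: [0.5404, -0.0714, 0.0466]
ee_rot: [3.13, -0.009, 0.439]
force: [0.1, -0.3, 0.5]
gripper_width: 0.0879
row [ 0.07 -0.01 -0.04] turn -0.001 | t 7.65 pos [ 0.5404 -0.0714  0.0466] yaw 0.439 F [ 0.1 -0.3  0.5] q [-0.15  0.57  1.91 -0.01  0.65 -0.58] w 0.0879
```

```bash
python3 -m crank '[[0,0,0,0,-1],[0,0,0,0,-1],[0,0,0,0,-1],[0,0,0,0,-1],[0,0,0,0,-1],[0,0,0,0,-1],[0,0,0,0,-1],[0,0,0,0,-1]]'; python3 -c "
from h import *
to(.541,-.071,.047,.44)"
```

```text
time_s: 8.45
tool_pos: [0.5404, -0.0714, 0.0467]
ee_rot: [3.13, -0.009, 0.439]
force: [-1.4, -0.2, 3.2]
gripper_width: 0.0396
row [ 0.07 -0.01 -0.02] turn -0.001 | t 8.45 pos [ 0.5404 -0.0714  0.0467] yaw 0.439 F [-1.4 -0.2  3.2] q [-0.15  0.57  1.91 -0.01  0.65 -0.58] w 0.0396
```

```bash
python3 -m crank '[[0,0,-2,0,-1],[0,0,-5,0,-1],[0,0,-9,0,-1],[0,0,-9,0,-1],[0,0,-9,0,-1]]'; python3 -c "
from h import *
P=np.load('Pw2.npy');S=np.load('P.npz')['scene']
print('iris foot',onplane(P,(571/1.5,237/1.5),.0127),onplane(S,(384/1.5,374/1.5),.0127))
to(.610,-.075,.126,1.515)"
```

```text
time_s: 8.95
tool_pos: [0.5394, -0.0709, 0.137]
ee_rot: [3.13, -0.01, 0.439]
force: [0.2, -1.3, -1.8]
gripper_width: 0.0396
iris foot [0.6761238  0.00838338] [0.6778298  0.00689743]
row [6.21 3.36 1.21] turn -1.076 | t 8.95 pos [ 0.5394 -0.0709  0.137 ] yaw 0.439 F [ 0.2 -1.3 -1.8] q [-0.15  0.42  1.88 -0.01  0.83 -0.58] w 0.0396
```

```bash
python3 -m crank '[[6.2,3.4,1.2,-1.076,-1],[6.2,3.4,1.2,-1.076,-1],[6.2,3.4,1.2,-1.076,-1],[6.2,3.4,1.2,-1.076,-1],[6.2,3.4,1.2,-1.076,-1],[6.2,3.4,1.2,-1.076,-1],[6.2,3.4,1.2,-1.076,-1],[6.2,3.4,1.2,-1.076,-1],[6.2,3.4,1.2,-1.076,-1]]'; python3 -c "
from h import *
to(.608,-.075,.056,1.515)"
```

```text
time_s: 9.85
tool_pos: [0.6091, -0.0753, 0.1244]
ee_rot: [3.13, 0.006, 1.512]
force: [0.1, 0.2, -2.3]
gripper_width: 0.0393
row [ 0.06 -0.2   6.84] turn -0.003 | t 9.85 pos [ 0.6091 -0.0753  0.1244] yaw 1.512 F [ 0.1  0.2 -2.3] q [-0.14  0.52  1.73 -0.01  0.88 -1.65] w 0.0393
```

```bash
python3 -m crank '[[0,-0.2,4,0,-1],[0,-0.2,6.8,0,-1],[0,-0.2,6.8,0,-1],[0,-0.8,6.8,0,-1],[0,-1.1,6.8,0,-1],[0,-1.4,6.8,0,-1],[0,-1.6,6.8,0,-1],[0,-1.8,6.8,0,-1],[0,-1.8,6.8,0,-1]]'; python3 -c "
from h import *
to(.58,-.075,.056,1.515)"
```

```text
time_s: 10.75
tool_pos: [0.5937, -0.0748, 0.0575]
ee_rot: [3.126, 0.006, 1.512]
force: [4.2, 0.4, -1.8]
gripper_width: 0.0395
row [-0.1  -1.37  0.12] turn -0.003 | t 10.75 pos [ 0.5937 -0.0748  0.0575] yaw 1.512 F [ 4.2  0.4 -1.8] q [-0.14  0.61  1.79 -0.01  0.73 -1.65] w 0.0395
```

```bash
python3 -m crank '[[0,-0.4,0.1,0,-1],[0,-0.7,0.1,0,-1],[0,-1,0.1,0,-1],[0,-1.3,0.1,0,-1],[0,-1.5,0.1,0,-1],[0,-1.5,0.1,0,-1]]'; python3 -c "
from h import *
to(.58,-.075,.056,1.515)"
```

```text
time_s: 11.35
tool_pos: [0.5846, -0.0746, 0.0589]
ee_rot: [3.113, 0.007, 1.511]
force: [10.3, -1.1, 4.1]
gripper_width: 0.0394
row [-0.06 -0.46  0.28] turn -0.004 | t 11.35 pos [ 0.5846 -0.0746  0.0589] yaw 1.511 F [10.3 -1.1  4.1] q [-0.14  0.59  1.82 -0.01  0.7  -1.65] w 0.0394
```

```bash
python3 -m crank '[[0,-0.3,0.2,0,-1],[0,-0.6,0.2,0,-1],[0,-0.9,0.2,0,-1],[0,-1.1,0.2,0,-1],[0,-1.1,0.2,0,-1]]'; python3 - <<'E'
from h import *
to(.58,-.075,.056,1.515)
for n in ("scene","side"):
    im,P,C,K=snap(n); cv2.imwrite(f"pics/p1_{n}.png",im)
    u=proj(P,[.58,-.075,.06])[0].astype(int)-[40,35]
    c=cv2.resize(im[u[1]:u[1]+70,u[0]:u[0]+80],None,fx=5,fy=5,interpolation=cv2.INTER_CUBIC); print(u)
    o=c if n=="scene" else np.hstack([o,c])
cv2.imwrite("pics/p1.png",cv2.convertScaleAbs(o,alpha=1.6))
E
```

```text
time_s: 11.85
tool_pos: [0.5784, -0.0745, 0.059]
ee_rot: [3.103, 0.007, 1.511]
force: [9.6, 0.1, 5.1]
gripper_width: 0.0398
row [-0.03  0.15  0.3 ] turn -0.004 | t 11.85 pos [ 0.5784 -0.0745  0.059 ] yaw 1.511 F [9.6 0.1 5.1] q [-0.15  0.58  1.84 -0.01  0.68 -1.65] w 0.0398
[190 180]
[218 164]
```

View pics/p1.png

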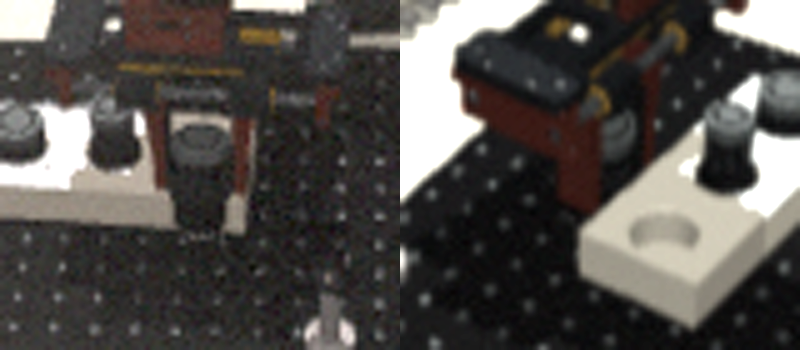

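```bash
python3 -m crank '[[0,1.2,0,0,-1],[0,2.5,-0.5,0,-1],[0,2.5,-5,0,-1],[0,2.5,-10,0.15,-1],[0,2.5,-14,0.3,-1],[0,2.5,-17,0.45,-1],[0,2.5,-17,0.45,-1]]'; python3 - <<'E'
from h import *
d=np.load("cam.npz"); print(d["m"],d["a"],d["lean"])
phi=.486; l=np.array([0,-np.sin(phi),-np.cos(phi)])
s=observe(); M=Rt(s['ee_rot']); 
# target yaw .438 : R' = R*Rz(turn)
t=s['ee_rot'][2]-.438; M2=M@R.from_rotvec([0,0,t]).as_matrix()
lw=M2@l; a=d["a"]; print("lens axis pred",lw,"angle",np.arccos(lw@a), "turn",t)
for off in (.09,.02):
    o=np.array([.593,.2045,.1425])+off*a; tcp=o-M2@(np.array([0,0,-.019])-.045*l)
    print(off,"tcp",tcp,"row",(M.T@(tcp-s['tool_pos'])*100).round(2))
to(*tcp,.438)
E
```

```text
time_s: 12.65
tool_pos: [0.5986, -0.0747, 0.2341]
ee_rot: [3.098, -0.012, 1.059]
force: [-0.1, -0.0, -1.8]
gripper_width: 0.0395
[0.59301863 0.20566628 0.14475311] [-0.21188001  0.4523614   0.8663002 ] 0.5230489309431166
lens axis pred [-0.23679549  0.43232446  0.87007095] angle 0.0321957685525511 turn 0.6213327870570422
0.09 tcp [0.56411509 0.26446642 0.24063985] row [ 27.89 -19.57  -1.17]
0.02 tcp [0.57894669 0.23280112 0.17999884] row [ 25.78 -17.     4.99]
row [ 25.78 -17.     4.99] turn 0.621 | t 12.65 pos [ 0.5986 -0.0747  0.2341] yaw 1.059 F [-0.1 -0.  -1.8] q [-0.14  0.36  1.7  -0.    1.04 -1.2 ] w 0.0395
```

```bash
python3 -m crank '[[27.9,-19.6,-1.2,0.62,-1],[27.9,-19.6,-1.2,0.62,-1],[27.9,-19.6,-1.2,0.62,-1],[27.9,-19.6,-1.2,0.62,-1],[27.9,-19.6,-1.2,0.62,-1],[27.9,-19.6,-1.2,0.62,-1],[27.9,-19.6,-1.2,0.62,-1],[27.9,-19.6,-1.2,0.62,-1],[27.9,-19.6,-1.2,0.62,-1]]'; python3 - <<'E'
from h import *
s=observe(); M=Rt(s['ee_rot']); to(.564,.264,.2406,.438)
phi=.486; l=np.array([0,-np.sin(phi),-np.cos(phi)])
g=s['tool_pos']+M@[0,0,-.019]; lw=M@l
for n in ("scene","side","wrist"):
    im,P,C,K=snap(n); cv2.imwrite(f"pics/s1_{n}.png",im); np.save(f"Ps1_{n}.npy",P)
    w=(100,120) if n!="wrist" else (240,288)
    u=proj(P,g)[0].astype(int)-[w[0]//2,w[1]//2]; u=np.maximum(u,0)
    f=5 if n!="wrist" else 600/288
    c=cv2.resize(im[u[1]:u[1]+w[1],u[0]:u[0]+w[0]],(500,600),interpolation=cv2.INTER_CUBIC)
    c=cv2.convertScaleAbs(c,alpha=1.8); 
    print(n,u,f,"pred cap",((proj(P,g+.021*lw)-u)*f).round(),"orig",((proj(P,g-.045*lw)-u)*f).round())
    o=c if n=="scene" else np.hstack([o,c])
cv2.imwrite("pics/s1.png",o[:,100:900]); cv2.imwrite("pics/s1w.png",o[:,1000:])
E
```

```text
time_s: 13.55
tool_pos: [0.5623, 0.2655, 0.2387]
ee_rot: [3.113, -0.032, 0.445]
force: [-0.0, -0.3, -3.0]
gripper_width: 0.0395
row [ 0.09  0.22 -0.18] turn 0.007 | t 13.55 pos [0.5623 0.2655 0.2387] yaw 0.445 F [-0.  -0.3 -3. ] q [ 0.44  0.39  1.65 -0.03  1.08  0.01] w 0.0395
scene [297 104] 5 pred cap [[273. 272.]] orig [[213. 366.]]
side [114 155] 5 pred cap [[238. 282.]] orig [[284. 345.]]
wrist [131 102] 2.0833333333333335 pred cap [[250. 297.]] orig [[251. 306.]]
```

View pics/s1.png

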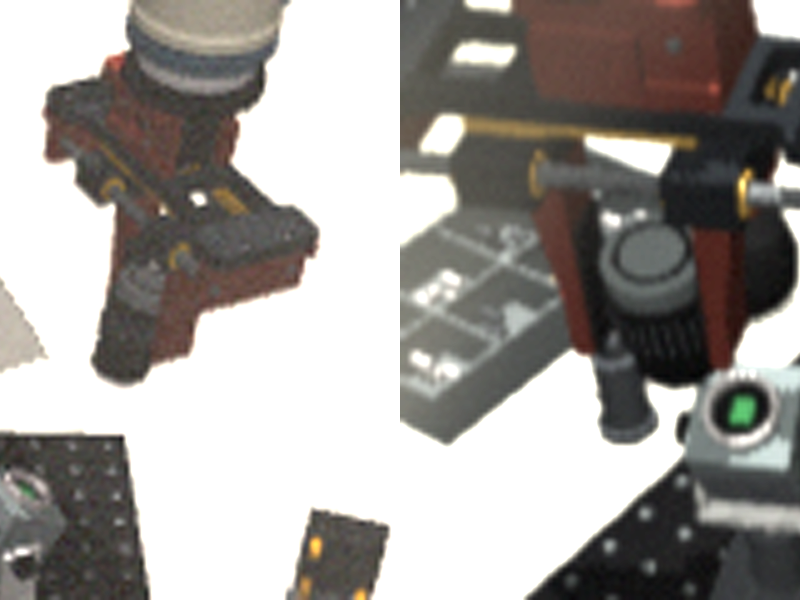

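```bash
python3 - <<'E'
from h import *
s=observe(); M=Rt(s['ee_rot']); g=s['tool_pos']+M@[0,0,-.019]
print("tool up",-M[:,2])
for phi in (0,.1,.2,.3,.4,.5):
  lw=M@[0,-np.sin(phi),-np.cos(phi)]
  r=[]
  for n,u in (("scene",(297,104)),("side",(114,155))):
    P=np.load(f"Ps1_{n}.npy"); q=(proj(P,[g+.021*lw,g-.045*lw,g-.019*lw])-u)*5+[(-100 if n=="scene" else 400),0]
    r.append(q.round().tolist()); 
  print(phi,r,"cam ang",np.arccos(lw@np.load("cam.npz")["a"]).round(3))
E
```

```text
tool up [-0.04210488  0.01201229  0.99904098]
0 [[[155.0, 273.0], [138.0, 364.0], [145.0, 329.0]], [[648.0, 251.0], [671.0, 387.0], [662.0, 335.0]]] cam ang 0.495
0.1 [[[158.0, 272.0], [132.0, 365.0], [142.0, 329.0]], [[646.0, 255.0], [674.0, 378.0], [664.0, 332.0]]] cam ang 0.396
0.2 [[[161.0, 272.0], [125.0, 366.0], [139.0, 330.0]], [[644.0, 260.0], [678.0, 368.0], [665.0, 327.0]]] cam ang 0.296
0.3 [[[164.0, 271.0], [119.0, 366.0], [137.0, 330.0]], [[643.0, 265.0], [681.0, 358.0], [667.0, 323.0]]] cam ang 0.197
0.4 [[[167.0, 272.0], [113.0, 366.0], [134.0, 329.0]], [[641.0, 270.0], [684.0, 347.0], [668.0, 318.0]]] cam ang 0.099
0.5 [[[169.0, 272.0], [108.0, 365.0], [132.0, 329.0]], [[640.0, 276.0], [686.0, 336.0], [669.0, 313.0]]] cam ang 0.03
```

View pics/s1w.png

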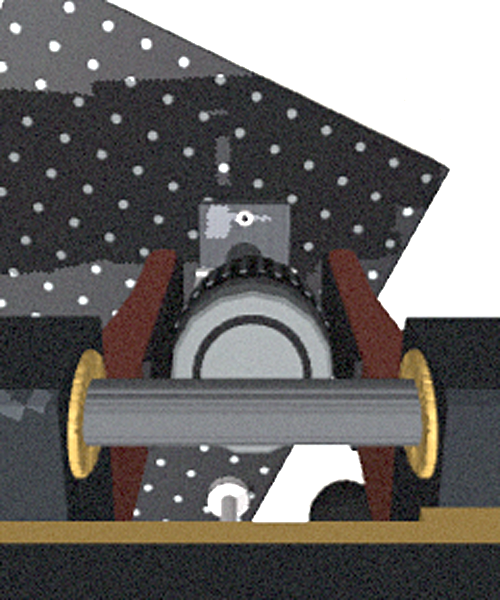

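```bash
python3 - <<'E'
from h import *
c=imaging.camera("wrist"); K=np.array(c["camera_matrix"]);T=np.array(c["tool_from_camera"]); print(K)
im=np.array(c["color"]); cv2.imwrite("pics/s2w.png",im)
for uv in ((252,279.6),(252,243.6),(252,221)):
  r=T[:3,:3]@np.linalg.solve(K,[*uv,1]); 
  for z in (-.045,-.040,-.035,-.02,-.007): print(uv,z,(T[:3,3]+r*(z-T[2,3])/r[2]).round(4))
# predicted cap rim/ring top points for several phi
C=np.linalg.inv(T); P=K@C[:3]
g=np.array([0,0,-.019])
for phi in (0,.1,.2,.3,.4,.5):
  l=np.array([0,-np.sin(phi),-np.cos(phi)]); n=np.array([0,-np.cos(phi),np.sin(phi)])
  pts=[g+.021*l, g+.021*l+.0185*n, g+.021*l-.0185*n, g+.009*l+.020*n, g-.019*l+.020*n]
  print(phi,((proj(P,pts)-[131,102])*2.0833).round()[:,1])
E
```

```text
[[292.38848518   0.         251.74289651]
 [  0.         292.38848518 192.60953201]
 [  0.           0.           1.        ]]
(252, 279.6) -0.045 [ 0.0006  0.0015 -0.045 ]
(252, 279.6) -0.04 [ 0.0006  0.0046 -0.04  ]
(252, 279.6) -0.035 [ 0.0006  0.0076 -0.035 ]
(252, 279.6) -0.02 [ 0.0006  0.0169 -0.02  ]
(252, 279.6) -0.007 [ 0.0006  0.0249 -0.007 ]
(252, 243.6) -0.045 [ 0.0006 -0.0162 -0.045 ]
(252, 243.6) -0.04 [ 0.0006 -0.0139 -0.04  ]
(252, 243.6) -0.035 [ 0.0006 -0.0116 -0.035 ]
(252, 243.6) -0.02 [ 0.0006 -0.0046 -0.02  ]
(252, 243.6) -0.007 [ 0.0006  0.0015 -0.007 ]
(252, 221) -0.045 [ 0.0006 -0.0267 -0.045 ]
(252, 221) -0.04 [ 0.0006 -0.0248 -0.04  ]
(252, 221) -0.035 [ 0.0006 -0.0229 -0.035 ]
(252, 221) -0.02 [ 0.0006 -0.0173 -0.02  ]
(252, 221) -0.007 [ 0.0006 -0.0124 -0.007 ]
0 [352. 275. 423. 249. 214.]
0.1 [343. 263. 420. 243. 218.]
0.2 [334. 252. 415. 238. 224.]
0.3 [325. 242. 409. 233. 230.]
0.4 [315. 233. 401. 230. 236.]
0.5 [306. 224. 392. 227. 243.]
```

```bash
python3 -c "
from h import *
to(.36,-.78,.33,.438)"
```

```text
row [-62.4   86.05  -8.64] turn 0.001 | t 13.75 pos [0.5637 0.2629 0.2401] yaw 0.439 F [-0.  -0.3 -1.2] q [ 0.43  0.38  1.65 -0.03  1.08  0.01] w 0.0396
```

```bash
python3 -m crank '[[-31,43,-8.6,0,-1],[-31,43,-8.6,0,-1],[-31,43,-8.6,0,-1],[-31,43,-8.6,0,-1],[-31,43,-8.6,0,-1],[-31,43,-8.6,0,-1],[-31,43,-8.6,0,-1],[-31,43,-8.6,0,-1],[-31,43,-8.6,0,-1],[-31,43,-8.6,0,-1]]'; python3 -m crank '[[-32,44,0,0,-1],[-32,44,0,0,-1],[-32,44,0,0,-1],[-32,44,0,0,-1],[-32,44,0,0,-1],[-32,44,0,0,-1],[-32,44,0,0,-1],[-32,44,0,0,-1],[-32,44,0,0,-1],[-32,44,0,0,-1]]';python3 -c "
from h import *
to(.42,-.9,.33,.438); s=observe(); print('up',-Rt(s['ee_rot'])[:,2])"
```

```text
time_s: 14.75
tool_pos: [0.4672, -0.2226, 0.3222]
ee_rot: [3.113, -0.034, 0.437]
force: [1.2, -0.3, -2.0]
gripper_width: 0.0393
time_s: 15.75
tool_pos: [0.3693, -0.7127, 0.3235]
ee_rot: [3.113, -0.034, 0.435]
force: [1.7, -0.2, -1.2]
gripper_width: 0.0399
row [-3.28 19.14 -0.21] turn -0.003 | t 15.75 pos [ 0.3693 -0.7127  0.3235] yaw 0.435 F [ 1.7 -0.2 -1.2] q [-1.12  0.61  1.09  0.03  1.41 -1.56] w 0.0399
up [-0.04245225  0.01162916  0.99903082]
```

```bash
python3 -m crank '[[0,5,0,0,-1],[0,10,0,0,-1],[0,13,0,0,-1],[0,15,0,0,-1],[0,17,0,0,-1],[0,19,0,0,-1],[0,21,0,0,-1],[0,23,0,0,-1],[0,25,0,0,-1]]';python3 -c "
from h import *
s=observe(); print('up',-Rt(s['ee_rot'])[:,2],s['q'].round(3),np.hypot(*s['tool_pos'][:2]))"
```

```text
time_s: 16.65
tool_pos: [0.4566, -0.9082, 0.3166]
ee_rot: [3.083, -0.034, 0.433]
force: [0.5, -0.2, -1.2]
gripper_width: 0.0392
up [-0.05566711  0.03830992  0.99771415] [-1.127  1.152  0.088  0.035  1.843 -1.549] 1.0165843433297812
```

```bash
python3 -m crank '[[0,5,0,0,-1],[0,10,0,0,-1],[0,15,0,0,-1],[0,20,0,0,-1],[0,25,0,0,-1],[0,30,0,0,-1]]';python3 -c "
from h import *
s=observe(); print('up',-Rt(s['ee_rot'])[:,2],s['q'].round(3),np.hypot(*s['tool_pos'][:2]))"
```

```text
time_s: 17.25
tool_pos: [0.4635, -0.9307, 0.282]
ee_rot: [3.043, -0.036, 0.434]
force: [0.1, -0.6, -1.7]
gripper_width: 0.039
up [-0.0736944   0.07485392  0.99446771] [-1.131  1.188  0.087  0.035  1.767 -1.554] 1.039749676256912
```

```bash
for i in 1; do python3 -m crank '[[0,30,-5,0,-1],[0,30,-5,0,-1]]'; python3 -m crank '[[0,30,-5,0,-1],[0,30,-5,0,-1]]'; python3 -m crank '[[0,30,-5,0,-1],[0,30,-5,0,-1]]'; done;python3 -c "
from h import *
s=observe(); print('up',-Rt(s['ee_rot'])[:,2],s['q'].round(3),np.hypot(*s['tool_pos'][:2]))"
```

```text
time_s: 17.45
tool_pos: [0.4666, -0.9425, 0.2841]
ee_rot: [3.003, -0.037, 0.434]
force: [-0.5, -0.4, -1.9]
gripper_width: 0.0396
time_s: 17.65
tool_pos: [0.4692, -0.9534, 0.2908]
ee_rot: [2.963, -0.037, 0.434]
force: [0.3, -0.0, -1.2]
gripper_width: 0.0395
time_s: 17.85
tool_pos: [0.4717, -0.9638, 0.3003]
ee_rot: [2.922, -0.038, 0.434]
force: [-0.2, -0.1, -2.1]
gripper_width: 0.0391
up [-0.12560627  0.1821271   0.97521935] [-1.138  1.176  0.087  0.038  1.659 -1.56 ] 1.0730861970004368
```

```bash
python3 -m crank '[[0,30,-5,0,-1],[0,30,-5,0,-1]]'; python3 -m crank '[[0,30,-5,0,-1],[0,30,-5,0,-1]]'; python3 -m crank '[[0,30,-5,0,-1],[0,30,-5,0,-1]]';  python3 -m crank '[[0,30,-5,0,-1],[0,30,-5,0,-1]]';python3 -m crank '[[0,30,-5,0,-1],[0,30,-5,0,-1]]';python3 - <<'E'
from h import *
s=observe(); M=Rt(s['ee_rot']); print('up',-M[:,2],s['q'].round(3),np.hypot(*s['tool_pos'][:2]))
a=np.load("cam.npz")["a"]; print("tool vs cam axis",np.arccos(-M[:,2]@a), "cam axis in tool",M.T@a)
E
```

```text
time_s: 18.05
tool_pos: [0.4739, -0.9735, 0.313]
ee_rot: [2.88, -0.039, 0.435]
force: [-0.1, -0.9, -1.9]
gripper_width: 0.039
time_s: 18.25
tool_pos: [0.4757, -0.9823, 0.3285]
ee_rot: [2.839, -0.04, 0.435]
force: [-0.2, -0.6, -1.9]
gripper_width: 0.0396
time_s: 18.45
tool_pos: [0.4772, -0.9901, 0.3466]
ee_rot: [2.797, -0.04, 0.435]
force: [0.5, -0.2, -2.8]
gripper_width: 0.0393
time_s: 18.65
tool_pos: [0.4781, -0.997, 0.3671]
ee_rot: [2.756, -0.041, 0.435]
force: [-0.2, -0.5, -2.2]
gripper_width: 0.0395
time_s: 18.85
tool_pos: [0.4785, -1.0027, 0.3897]
ee_rot: [2.715, -0.041, 0.435]
force: [-0.1, -0.4, -1.2]
gripper_width: 0.0393
up [-0.20861829  0.35935122  0.90958513] [-1.148  1.106  0.087  0.043  1.522 -1.568] 1.111027538645576
tool vs cam axis 0.10268582418962352 cam axis in tool [ 0.0344573  -0.09654048 -0.99473244]
```

```bash
cat >> h.py <<'E'
def goal(off,y0,phi,gz,m,x0=0.,eta=0.,yaw=None):
    """TCP pos so lens origin sits at m+off*a; lens axis in tool ~ (eta,-sin phi,-cos phi) through (x0,y0,-.019) at lens z=gz"""
    s=observe(); M=Rt(s['ee_rot']); a=np.load("cam.npz")["a"]
    l=np.array([np.sin(eta),-np.sin(phi),-np.cos(phi)]); l/=np.linalg.norm(l)
    o=np.array([x0,y0,-.019])-gz*l; tcp=m+off*a-M@o
    print("lens axis err",np.arccos(np.clip((M@l)@a,-1,1)).round(3),"tcp",tcp.round(4),"row",(M.T@(tcp-s['tool_pos'])*100).round(2),"now",s['tool_pos'].round(4),s['time_s'])
    return M,s['tool_pos'],l,o
E
python3 -c "
from h import *
goal(.09,.006,.1,.045,np.array([.593,.2045,.1425]))"
```

```text
lens axis err 0.035 tcp [0.5647 0.2632 0.2396] row [  60.54 -108.43  -30.04] now [ 0.4785 -1.0027  0.3897] 18.85
```

```bash
python3 -m crank '[[60.5,-108.4,-30,0,-1],[60.5,-108.4,-30,0,-1],[60.5,-108.4,-30,0,-1],[60.5,-108.4,-30,0,-1],[60.5,-108.4,-30,0,-1],[60.5,-108.4,-30,0,-1],[60.5,-108.4,-30,0,-1],[60.5,-108.4,-30,0,-1],[60.5,-108.4,-30,0,-1],[60.5,-108.4,-30,0,-1]]';python3 -c "
from h import *
goal(.09,.006,.1,.045,np.array([.593,.2045,.1425]))"
```

```text
time_s: 19.85
tool_pos: [0.5116, -0.5446, 0.3366]
ee_rot: [2.713, -0.042, 0.435]
force: [0.7, 1.1, -1.4]
gripper_width: 0.0389
lens axis err 0.036 tcp [0.5647 0.2632 0.2395] row [ 38.44 -69.3  -19.18] now [ 0.5116 -0.5446  0.3366] 19.85
```

```bash
python3 -m crank '[[19,-34.5,-12,0,-1],[19,-34.5,-12,0,-1],[19,-34.5,-12,0,-1],[19,-34.5,-12,0,-1],[19,-34.5,-12,0,-1],[19,-34.5,-12,0,-1],[19,-34.5,-12,0,-1],[19,-34.5,-12,0,-1],[19,-34.5,-12,0,-1]]';python3 -c "
from h import *
goal(.09,.006,.1,.045,np.array([.593,.2045,.1425]))"
```

```text
time_s: 20.75
tool_pos: [0.532, -0.1301, 0.3113]
ee_rot: [2.713, -0.045, 0.439]
force: [0.7, -0.6, -2.0]
gripper_width: 0.0395
lens axis err 0.04 tcp [0.5646 0.2632 0.2395] row [ 19.32 -34.47  -6.89] now [ 0.532  -0.1301  0.3113] 20.75
```

```bash
python3 -m crank '[[19.3,-34.5,-6.9,0,-1],[19.3,-34.5,-6.9,0,-1],[19.3,-34.5,-6.9,0,-1],[19.3,-34.5,-6.9,0,-1],[19.3,-34.5,-6.9,0,-1],[19.3,-34.5,-6.9,0,-1],[19.3,-34.5,-6.9,0,-1],[19.3,-34.5,-6.9,0,-1],[19.3,-34.5,-6.9,0,-1],[19.3,-34.5,-6.9,0,-1]]';python3 - <<'E'
from h import *
M,p,l,o=goal(.09,.006,.1,.045,np.array([.593,.2045,.1425]))
ow=p+M@o; lw=M@l
tiles=[]
for n in ("scene","side","wrist"):
    im,P,C,K=snap(n); cv2.imwrite(f"pics/s3_{n}.png",im); np.save(f"Ps3_{n}.npy",P)
    w,f=((80,100),5) if n!="wrist" else ((160,200),2.5)
    u=(proj(P,ow+.03*lw)[0]-[w[0]/2,w[1]/2]).astype(int); print(n,u,f,"pred cap/orig",((proj(P,[ow+.066*lw,ow])-u)*f).round().tolist())
    tiles.append(cv2.convertScaleAbs(cv2.resize(im[u[1]:u[1]+w[1],u[0]:u[0]+w[0]],(400,500),interpolation=cv2.INTER_CUBIC),alpha=2.2))
cv2.imwrite("pics/s3a.png",cv2.resize(np.hstack(tiles),(1200,500))[:, :800]); cv2.imwrite("pics/s3b.png",tiles[2])
E
```

```text
time_s: 21.75
tool_pos: [0.5642, 0.2649, 0.2396]
ee_rot: [2.714, -0.045, 0.441]
force: [-0.7, 0.0, -2.3]
gripper_width: 0.0397
lens axis err 0.041 tcp [0.5645 0.2631 0.2395] row [-0.05  0.15  0.07] now [0.5642 0.2649 0.2396] 21.75
scene [305 118] 5 pred cap/orig [[235.0, 201.0], [174.0, 295.0]]
side [125 167] 5 pred cap/orig [[179.0, 220.0], [224.0, 280.0]]
wrist [172 147] 2.5 pred cap/orig [[202.0, 319.0], [202.0, 214.0]]
```

View pics/s3a.png

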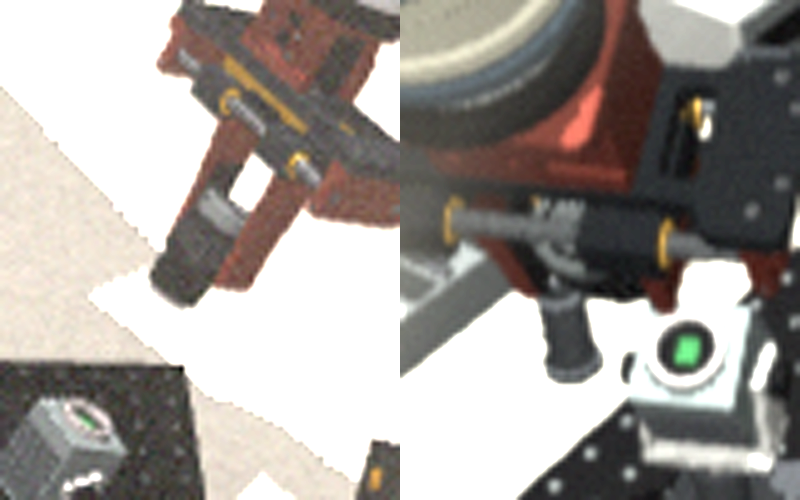

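```bash
python3 - <<'E'
from h import *
from scipy.optimize import least_squares
c=imaging.camera("wrist"); K=np.array(c["camera_matrix"]);P=K@np.linalg.inv(np.array(c["tool_from_camera"]))[:3]
def pts(p):
    y0,phi,gz=p; l=np.array([0,-np.sin(phi),-np.cos(phi)]); n=np.array([0,-np.cos(phi),np.sin(phi)]); o=np.array([0,y0,-.019])-gz*l
    return o,l,proj(P,[o+.066*l+.0185*n,o+.066*l-.0185*n,o+.026*l+.020*n])[:,1]
ob=np.array([295,452,250])/2.0833+102
f=least_squares(lambda p:np.r_[pts(p)[2]-ob,(p[2]-.0455)/.001],[.005,.1,.0455])
print(f.x,f.fun)
for y0,phi in ((.004,.05),(.006,.1),(.008,.15),tuple(f.x[:2])): 
    o,l,_=pts((y0,phi,.0455)); print(y0,phi,"orig in tool",o)
im=cv2.imread("pics/s3_wrist.png")
c2=cv2.convertScaleAbs(cv2.resize(im[140:330,150:355],None,fx=3.5,fy=3.1),alpha=1.6); cv2.imwrite("pics/s3w.png",c2[:595])
E
```

```text
[0.00916207 0.14713819 0.04527031] [ 0.20256637 -0.36526584  0.15925216 -0.22969262]
0.004 0.05 orig in tool [0.         0.00627405 0.02644314]
0.006 0.1 orig in tool [0.         0.01054242 0.02627269]
0.008 0.15 orig in tool [0.         0.01479944 0.02598908]
0.009162071872114638 0.14713819059709932 orig in tool [0.         0.01583273 0.02600836]
```

View pics/s3w.png

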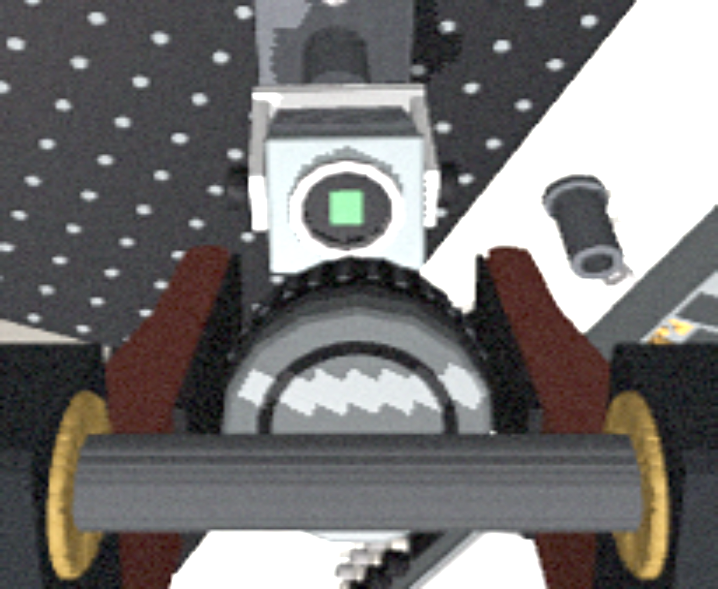

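```bash
python3 - <<'E'
from h import *
from scipy.optimize import least_squares
c=imaging.camera("wrist"); K=np.array(c["camera_matrix"]);P=K@np.linalg.inv(np.array(c["tool_from_camera"]))[:3]
def pts(p):
    y0,phi,gz=p; l=np.array([0,-np.sin(phi),-np.cos(phi)]); n=np.array([0,-np.cos(phi),np.sin(phi)]); o=np.array([0,y0,-.019])-gz*l
    return o,l,proj(P,[o+.066*l+.0185*n,o+.066*l-.0185*n,o+.026*l+.020*n])[:,1]
ob=np.array([240.6,314.2,222.9])
f=least_squares(lambda p:np.r_[pts(p)[2]-ob,(p[2]-.0455)/.001],[.005,.1,.0455]); print(f.x,f.fun,pts(f.x)[0])
Pw=np.load("Ps3_wrist.npy"); s=observe(); M=Rt(s['ee_rot'])
for m in ([.593,.2057,.1448],[.5936,.2034,.1388],[.593,.2045,.1425]): print(m,proj(Pw,m),"in tool",M.T@(np.array(m)-s['tool_pos']))
# all-view mount triangulation
d=np.load("P.npz"); S,D,W=d["scene"],d["side"],np.load("Pw1.npy")
w1=np.array([379/1.5,275/1.5]); 
print("tri",tri([W,Pw],[(252.6,183),(248.9,207.1)]),tri([W,Pw,S,D],[(252.6,183),(248.9,207.1),(322.4,201.6),(182,237.4)]))
print("cam axis in tool",M.T@np.load("cam.npz")["a"])
E
```

```text
[0.00870223 0.19649559 0.04636114] [-0.87729524  1.41086978 -0.51665106  0.86114373] [0.         0.01775348 0.02646901]
[0.593, 0.2057, 0.1448] [[249.07453617 207.27540697]] in tool [-0.00222921  0.0177052   0.11299489]
[0.5936, 0.2034, 0.1388] [[248.44093117 204.98444541]] in tool [-0.00293216  0.01735094  0.11940039]
[0.593, 0.2045, 0.1425] [[248.48574526 206.5377698 ]] in tool [-0.00284146  0.01774966  0.11551544]
tri [0.59356812 0.20434394 0.14292922] [0.59402607 0.20323453 0.13931899]
cam axis in tool [ 0.03900721 -0.09503414 -0.99470948]
```

```bash
python3 -c "
from h import *
m=np.array([.5933,.2047,.143])
goal(.09,.008,.13,.0455,m,.0004)
goal(.021,.008,.13,.0455,m,.0004)"
```

```text
lens axis err 0.052 tcp [0.5632 0.2662 0.2389] row [ 0.06 -0.46 -0.06] now [0.5644 0.2619 0.2402] 22.0
lens axis err 0.052 tcp [0.5778 0.235  0.1791] row [-0.2  0.2  6.8] now [0.5644 0.2619 0.2402] 22.0
```

```bash
python3 -m crank '[[0.05,-0.45,0,0,-1],[0.05,-0.45,0,0,-1],[0,-0.25,2,0,-1],[-0.1,0,4,0,-1],[-0.15,0.1,5,0,-1],[-0.15,0.1,5,0,-1],[-0.15,0.1,5,0,-1]]'; python3 - <<'E'
from h import *
m=np.array([.5933,.2047,.143])
M,p,l,o=goal(.021,.008,.13,.0455,m,.0004); ow=p+M@o; lw=M@l; a=np.load("cam.npz")["a"]
tiles=[]
for n in ("scene","wrist"):
    im,P,C,K=snap(n); cv2.imwrite(f"pics/f_{n}.png",im); np.save(f"Pf_{n}.npy",P)
    w,f=((57,85),7) if n!="wrist" else ((200,298),2)
    u=(proj(P,ow)[0]-[w[0]/2,w[1]/2]).astype(int); print(n,u,f,"cap/orig/mount",((proj(P,[ow+.066*lw,ow,m,m+.02*a])-u)*f).round().tolist())
    tiles.append(cv2.convertScaleAbs(cv2.resize(im[u[1]:u[1]+w[1],u[0]:u[0]+w[0]],(400,595),interpolation=cv2.INTER_CUBIC),alpha=2.2))
cv2.imwrite("pics/f.png",np.hstack(tiles))
E
```

```text
time_s: 22.7
tool_pos: [0.5743, 0.2426, 0.1955]
ee_rot: [2.713, -0.046, 0.437]
force: [0.6, -0.5, -2.9]
gripper_width: 0.0396
lens axis err 0.052 tcp [0.5778 0.235  0.1791] row [-0.08  0.09  1.84] now [0.5743 0.2426 0.1955] 22.7
scene [301 147] 7 cap/orig/mount [[288.0, 178.0], [202.0, 304.0], [155.0, 375.0], [179.0, 339.0]]
wrist [151  90] 2 cap/orig/mount [[200.0, 379.0], [201.0, 299.0], [197.0, 266.0], [198.0, 280.0]]
```

View pics/f.png

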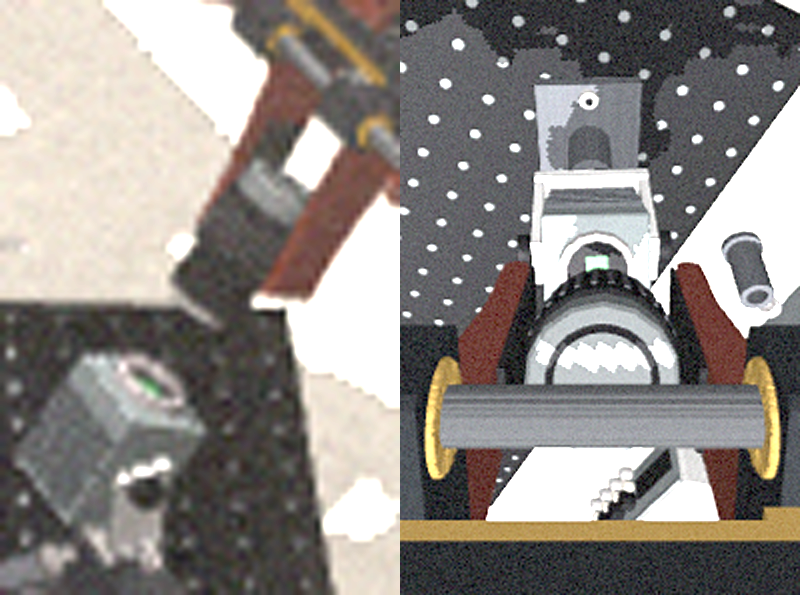

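```bash
python3 -m crank '[[-0.05,0.05,0.9,0,-1],[-0.1,0.1,1.8,0,-1],[-0.1,0.1,1.8,0,-1],[-0.1,0.1,1.8,0,-1],[-0.1,0.1,1.8,0,-1],[-0.1,0.1,1.8,0,-1]]'; python3 - <<'E'
from h import *
m=np.array([.5933,.2047,.143])
M,p,l,o=goal(.021,.008,.13,.0455,m,.0004); a=np.load("cam.npz")["a"]; d=p+M@o-m
s=observe(); print("off axis",np.linalg.norm(d-(d@a)*a),"gap",d@a,s['force'],s['joint_velocities'].round(3),s['gripper_width'])
# change check between first and current scene image near camera body
im,P,C,K=snap("scene"); u=proj(P,m); print(u)
ref=cv2.imread("pics/scene_raw.png"); x,y=300,205
t=ref[y:y+25,x:x+12]; r=cv2.matchTemplate(im[y-6:y+31,x-6:x+18],t,cv2.TM_CCOEFF_NORMED); print("stand shift px",np.array(cv2.minMaxLoc(r)[3])-6,r.max())
E
```

```text
time_s: 23.4
tool_pos: [0.5779, 0.2356, 0.1803]
ee_rot: [2.714, -0.047, 0.437]
force: [0.4, -0.0, -2.4]
gripper_width: 0.0393
lens axis err 0.053 tcp [0.5778 0.2349 0.1791] row [-0.05  0.    0.12] now [0.5779 0.2356 0.1803] 23.4
off axis 0.0004373006771904696 gap 0.022204301079987724 [ 0.40285346 -0.03539428 -2.37208646] [ 0.002 -0.002 -0.002 -0.     0.     0.   ] 0.03932539867967484
[[323.08842693 200.6055705 ]]
stand shift px [0 0] 0.9576782
```

```bash
python3 -c "
from h import *
print(close_job())"
```

```text
the job is handed in; nothing more can be done
None
```

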